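Find the toe-down point of an expression pedal and mark it on its travel gauge

ROBOT

A 6-joint arm with a two-finger parallel gripper is mounted at the origin on a cart in front of the work surface, level with it; the furniture and walls round the work are solid. World frame = base frame: x ahead of the robot, y to its left, z up, the work surface at z = 0. Lengths are in m, angles in rad, forces in N, time in s.
With the tool pointing down it reaches from about 0.35 to 0.875 m from the base axis. Payload 4.2 kg.
Tool frame: the origin (TCP) lies at the very end of the fingers, on their centre line; the grasp point (between the pads) lies 19 mm behind it; z points along the fingers, y is the line along which they close (so a half turn about z gives the same grasp; the last joint's range is limited). The gripper opens to 85 mm and grips with 20 to 120 N. Pads are 22 mm wide; open, the fingers measure 114 mm over their backs; the gripper's body (76 mm by 85 mm) begins 54 mm behind the grasp point. The pads swing forward as they close: fully open they stand 13 mm farther back than shut.
Start: joints at [-0.902, 0.385, 0.008, 0, -1.194, -0.259], TCP at [0.249, -0.573, 0.231] pointing down, gripper open.
Joint ranges: [-3.14, 3.14], [-1.21, 2.06], [-1.07, 1.41], [-3.16, 2.05], [-2.99, -0.16], [-3.1, 3.1]. Speed limits (rad/s): [2.79, 2.79, 3.14, 3.14, 3.14, 3.14].

INTERFACE

Orientations are given as a unit quaternion [w, x, y, z].
In Python, from bench import bot gives the robot as it stands.
- The arm moves only by the tool play_rows, never from a script. Its argument "targets" is a list of rows, each a list of 6 numbers: the shift along the tool's x, y, z scaled (see below), then the turn, a rotation vector about the tool's x, y, z scaled (see below). A call has 1 to 8 rows; each row shifts and turns the commanded pose from where the row before left it, along the tool's axes as they then stand; what a row does not reach is not made up. The controller multiplies each number of a shift by 50 cm and each number of a turn by 360 degrees. A row lasts 1/8 s, in which the tool goes at most 62.5 mm and 10.7 degrees, less where a joint would pass 70% of its speed; a pose out of reach is approached as far as the arm can. A call with a number of a shift or a turn outside -1 to 1 is refused whole. A call with a gripper value outside its range is refused whole. "jaw" is the closure, from -1 (fully open) to 1 (shut), set as the call begins (left out, the last holds). The fingers move at their own pace and stop on an object; the grip force is fixed at half the most. Time passes only in rows, so rows that do not move let the fingers close. It gives the time, the measured TCP pose, the force, the opening and the grip force at its end, in the units of the state.
- bot.get_state(): the state, without advancing time (a new reading comes with each control period).
- bot.capture(name): name is "scene" or "side" or "wrist"; returns (picture, depth): 400x640x3 uint8, red, green, blue; 400x640 float32, m along the optical axis (not along the pixel's ray), 0 where there is no reading.
- bot.calibration(name): a dict with "fx", "fy", "cx", "cy" (pixels), "R" (3x3) and "t" (3): a world point X has camera coordinates R X + t. Camera axes: x right, y down, z forward; pixel columns grow to the right and rows downward; lengths in m; the calibration is good to about 2 mm. A picture is of the moment at which its call begins: read the wrist's pose just before it. calibration takes no time and is no camera call; for the wrist camera it gives the pose at the moment of the call.
- bot.hand_in(): hands the job in; it is judged then, once.
The state is a dict: "time": time; "q": joint angles; "dq": joint speeds; "joint_efforts": joint torques, N m; "tcp_pos": TCP position; "eef_rot": TCP orientation; "wrist_force": force on the tool from outside, world axes, zero at the start; "wrist_torque": the same for the moment, N m; "opening": finger opening in m; "finger_force": force on a finger pad.
Only numpy, scipy, OpenCV 4.12 (cv2) and the standard library are available. Lean on these libraries where they do the work, as an engineer would, in place of code of your own. Each camera call takes 0.05 s, during which the arm holds its last target. There are 200 camera calls.

TASK

Press the toe of the expression pedal's treadle down until its light, even resistance firms up against the hidden stop pad inside, leaning on it with about 12 N and never more than 18 N, then let go and leave the treadle resting there. Then note how far it travelled: slide the marker along the gauge rail until its index blade lines up with the tip of the treadle's pointer. Leave the batteries, the glue bottle and the clip-on tuner where they are.

Things in the scene. Friction and masses are not known exactly. Their poses are not given: they have to be found in the camera images.
- pedal: dark steel base of the expression pedal, fixed to the worktop, 185 x 104 mm. Its origin is at worktop height under the treadle's pivot; its x axis points from the pivot to the toe end, z up. Base plate from x = -45 to 140, y = -52 to 52 mm. The pivot axis runs along y, 55 mm above the worktop. On the -y side an aluminium gauge plate carries a straight rail along x (x = -65 to 65 mm, y = -78 mm, top 113 mm above the worktop) on which the marker rides
- toe_well: the steel well round the toe end of the pedal, part of the fixed base (same origin and axes as the pedal): two side walls at y = +-49 mm, 58 mm tall, and an end wall at x = 137 mm, 52 mm tall. It hides a sprung rubber stop pad (about 2.5 N per mm once touched) under the toe point. The pad's height is different every time and cannot be seen: the treadle meets it between 0.24 and 0.49 rad of its travel
- treadle_plate (a joint): angle of the treadle (rad): 0 = toe fully up (treadle tilted 0.30 rad toe-up); it grows as the toe goes down and stays wherever it is left (dry friction). Moving it takes about 2 to 3 N at the toe point until it meets the stop pad; hard end at 0.68. When let go after pressing, it springs back 1 to 5 mm at the toe and then stays, still touching the pad
- toe (a point): point in the middle of the black rubber-topped treadle, on its top surface, 105 mm from the pivot towards the toe end and straight above the stop pad: the place to press. The treadle is 84 mm wide there and ends 20 mm further on, with a 34 mm steel skirt below its edges. It moves on a circle of 105 mm about the pivot
- pointer_tip (a point): tip of the thin aluminium pointer (5 mm wide) that stands up 80 mm from the pivot beside the treadle (in the plane y = -55 mm of the pedal) and turns with it; it moves towards the pedal's +x as the toe goes down, from 24 mm behind the pivot to about 15 mm ahead of it
- marker_block (a joint): position of the marker along the rail (m): grows towards the pedal's +x (toe end), 0 above the pivot, from -0.05 to 0.05. About 2.5 N of dry friction; it stays where it is left
- marker_fin (a point): grip of the black plastic marker: a fin 12 mm thick along the pedal's x axis, 24 mm wide along y and 36 mm tall. This point lies inside it, on its mid plane, 10 mm under its top, 147 mm above the worktop; its orientation is the pedal's
- marker_index (a point): the reading line of the marker: the middle plane of its thin steel index blade, taken in the pointer's plane (23 mm to the pedal's +y from the fin's mid plane, same x as the fin). Lined up means that this point and the pointer tip are at the same place along the pedal's x axis
- battery_1: small cylindrical battery, 15 mm thick, 50 mm tall, standing on the worktop; bystander, origin at the centre of its underside
- cell_9v_0: block battery, 26 x 49 x 17 mm, lying on the worktop; bystander
- wood_glue: glue bottle, 31 x 44 x 135 mm, standing; bystander
- clip_tuner: clip-on tuner, 33 x 54 x 30 mm, on the worktop; bystander

How it is judged:
By the outcome, as a careful person would: the job done as asked, in the order asked, and still so for the second after the job is handed in, with the robot touching nothing.
It also fails if it takes over 58 s, if anything falls off the work surface, if the arm or the gripper's body presses on something with over 40 N, if the wrist force passes 120 N, or if a joint passes its speed limit or range.

## Working session

There is one attempt and no reset: what is moved stays moved. The work goes in short steps, Python scripts to look and compute and a tool call to move; the robot and the scene stay as the last step left them, time stands still between calls to the robot, and variables do not carry over. Pictures are saved under pics/ and viewed, at most 10 in all, crops included, and the job is handed in when it is done.

Besides the shell and the picture viewer there is one more tool, called after ">>>" as a command line: name --pt "numbers of a row" for each row, then --argument value for the rest. play_rows: Moves the arm, as the interface text tells. Its arguments: {"type":"object","properties":{"targets":{"type":"array"},"jaw":{"type":"number"}},"required":["targets"]}

```bash
mkdir -p pics; ls; python3 - <<'E'
from bench import bot
import cv2,numpy as np
for n in("scene","side"):
    p,d=bot.capture(n); cv2.imwrite(f"pics/{n}0.png",p[:,:,::-1]); np.savez(f"pics/{n}0.npz",p=p,d=d,**bot.calibration(n))
    c=bot.calibration(n); print(n,c)
s=bot.get_state();print(s["time"],s["tcp_pos"],s["eef_rot"],s["wrist_force"])
E
```

```text
pics
scene {'fx': 444.4723992798582, 'fy': 444.4723992798582, 'cx': 320.6874981481424, 'cy': 194.62571405941193, 'R': array([[-0.86248927, -0.50574647, -0.01824184],
       [-0.36890653,  0.6529834 , -0.66145343],
       [ 0.34643935, -0.56376696, -0.74976436]]), 't': array([0.49847521, 0.21563068, 0.8627592 ])}
side {'fx': 472.97725257321207, 'fy': 472.97725257321207, 'cx': 319.7513314161356, 'cy': 196.89662876049155, 'R': array([[-8.18385664e-01, -5.74669386e-01,  4.27670961e-05],
       [-3.73648932e-01,  5.32056242e-01, -7.59804337e-01],
       [ 4.36613538e-01, -6.21828957e-01, -6.50151803e-01]]), 't': array([0.47440322, 0.24145985, 1.1019102 ])}
0.1 [ 0.24883173 -0.57275755  0.23031848] [-2.49351094e-04 -2.03399334e-01  9.79095355e-01  9.66657118e-04] [ 0.63397273 -0.98235645  0.27807991]
```

View pics/scene0.png

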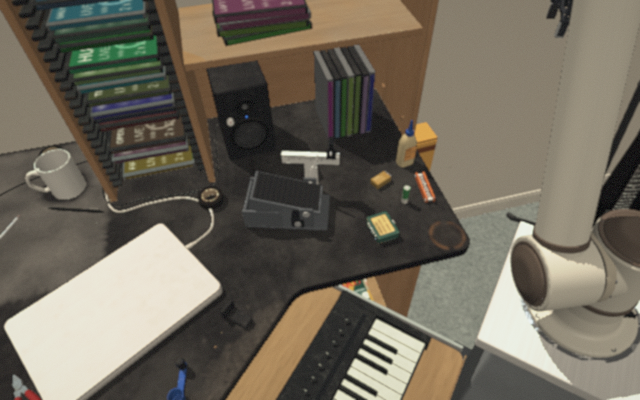

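View pics/side0.png

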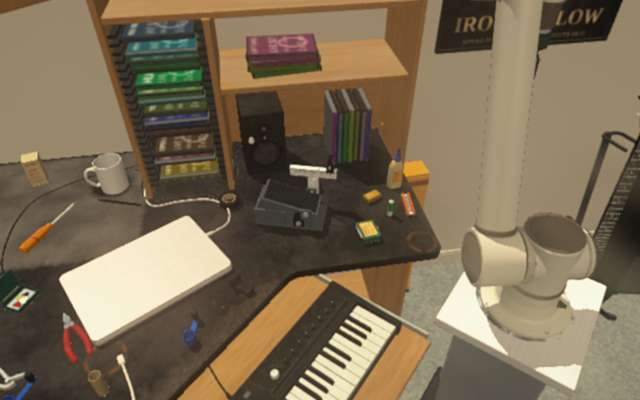

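```bash
cat > h.py <<'E'
import numpy as np,cv2
def load(n):
    z=np.load(f"pics/{n}.npz"); return z
def world(z):
    d=z["d"]; v,u=np.mgrid[:d.shape[0],:d.shape[1]]
    c=np.stack([(u-z["cx"])/z["fx"]*d,(v-z["cy"])/z["fy"]*d,d],-1)
    return (c-z["t"])@z["R"]
def proj(z,X):
    c=np.atleast_2d(X)@z["R"].T+z["t"]; return c[:,:2]/c[:,2:]*[z["fx"],z["fy"]]+[z["cx"],z["cy"]]
E
python3 - <<'E'
from h import *
ims=[]
for n,(u0,v0) in (("scene0",(230,120)),("side0",(240,140))):
    z=load(n);c=z["p"][v0:v0+120,u0:u0+130,::-1]
    ims.append(cv2.resize(c,None,fx=3,fy=4.0,interpolation=cv2.INTER_CUBIC) if 0 else cv2.resize(c,None,fx=3,fy=3,interpolation=cv2.INTER_CUBIC))
cv2.imwrite("pics/z.png",np.hstack(ims))
z=load("scene0");W=world(z)
for (u,v) in [(250,180),(285,185),(318,190),(260,195),(310,203),(247,198),(330,208),(285,228),(285,158),(310,158),(333,153),(332,160),(312,172),(360,230),(400,165)]:
    print(u,v,W[v,u].round(3))
E
```

```text
250 180 [0.723 0.076 0.049]
285 185 [0.629 0.068 0.074]
318 190 [0.567 0.029 0.054]
260 195 [0.652 0.128 0.088]
310 203 [0.56  0.075 0.06 ]
247 198 [0.695 0.125 0.05 ]
330 208 [0.54  0.023 0.   ]
285 228 [0.596 0.126 0.005]
285 158 [0.661 0.016 0.099]
310 158 [ 0.61  -0.011  0.1  ]
333 153 [ 0.56  -0.027  0.125]
332 160 [ 0.566 -0.034  0.095]
312 172 [0.594 0.009 0.08 ]
360 230 [ 0.451  0.043 -0.003]
400 165 [ 0.454 -0.183  0.005]
```

View pics/z.png

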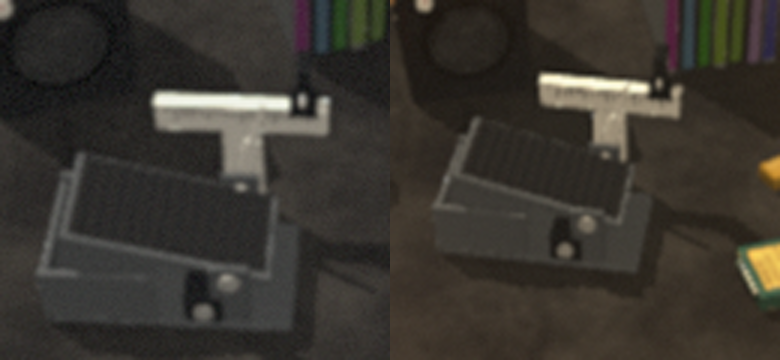

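```bash
python3 - <<'E'
from h import *
from scipy.optimize import least_squares
for n in("scene0","side0"):
    z=load(n);W=world(z);p=z["p"].astype(int)
    near=(abs(W[...,0]-.62)<.13)&(abs(W[...,1]-.06)<.13)&(z["d"]>0)
    rail=near&(p.min(-1)>150)&(W[...,2]>.106)&(W[...,2]<.125)
    R=W[rail]; 
    vx,vy,x0,y0=cv2.fitLine(R[:,:2].astype(np.float32),cv2.DIST_HUBER,0,.01,.01).ravel()
    if vx<0: vx,vy=-vx,-vy
    s=(R[:,0]-x0)*vx+(R[:,1]-y0)*vy
    a,b=np.percentile(s,[1,99]); mid=np.array([x0+vx*(a+b)/2,y0+vy*(a+b)/2])
    print(n,len(R),"yaw",np.arctan2(vy,vx),"len",b-a,"mid",mid,"z",np.median(R[:,2]))
    e=np.array([vx,vy]); ny=np.array([-vy,vx]); piv=mid+.078*ny
    print(" pivot",piv)
    L=(W[...,:2]-piv)@np.stack([e,ny],1); 
    t=near&(abs(L[...,1])<.035)&(L[...,0]>-.02)&(L[...,0]<.11)&(W[...,2]>.04)
    A=np.c_[L[t],np.ones(t.sum())]; f=np.linalg.lstsq(A,W[t][:,2],rcond=None)[0]
    print(" treadle plane",f,"toe z",f[2]+f[0]*.1,"tilt",np.arctan(f[0]))
    near2=near&(W[...,2]>.123); Q=np.c_[L,W[...,2]][near2]; k=abs(Q[:,1]+.07)<.04
    print(" above rail",np.percentile(Q[k],[5,50,95],axis=0).round(3).tolist())
    # base bbox (z<.05)
E
```

```text
scene0 204 yaw 0.47139814 len 0.12494403509756136 mid [ 0.61187445 -0.01099609] z 0.11200539896647882
 pivot [0.57645213 0.05849678]
 treadle plane [ 0.25581967 -0.00560658  0.06074666] toe z 0.08632862452993739 tilt 0.2504484531287641Traceback (most recent call last):
  File "<stdin>", line 19, in <module>
    res = self.concatenate(tuple(objs), axis=axis)
ValueError: all the input arrays must have same number of dimensions, but the array at index 0 has 3 dimension(s) and the array at index 1 has 2 dimension(s)
```

```bash
python3 - <<'E'
from h import *
W=world(load("scene0")).reshape(-1,3);W2=world(load("side0")).reshape(-1,3);W=np.r_[W,W2]
W=W[(abs(W)<1.2).all(1)]
xs=np.arange(.1,1.,.1);ys=np.arange(-.8,.4,.1)
print("x",xs.round(1))
for y in ys:
    print(round(y,1),[ (lambda m: round(float(np.percentile(W[m,2],98)),2) if m.sum()>3 else None)((abs(W[:,0]-x)<.05)&(abs(W[:,1]-y)<.05)) for x in xs])
E
```

```text
x [0.1 0.2 0.3 0.4 0.5 0.6 0.7 0.8 0.9]
-0.8 [-0.7, -0.79, 0.18, 0.19, None, None, None, None, None]
-0.7 [-0.79, -0.79, -0.79, 0.38, 0.39, None, None, None, None]
-0.6 [-0.79, 0.49, 0.29, -0.79, 0.41, 0.42, None, None, None]
-0.5 [-0.79, 0.49, -0.59, -0.15, -0.13, 0.39, 0.41, None, None]
-0.4 [-0.79, -0.79, -0.79, -0.79, 0.38, 0.43, 0.41, 0.41, None]
-0.3 [-0.79, -0.79, -0.79, 0.0, 0.5, 0.32, 0.32, 0.4, 0.41]
-0.2 [0.0, -0.7, 0.0, 0.1, 0.52, 0.52, 0.38, 0.38, 0.41]
-0.1 [0.55, 0.63, 0.01, 0.04, 0.02, 0.52, 0.52, 0.38, 0.38]
-0.0 [0.53, 0.62, 0.0, 0.02, 0.01, 0.15, 0.52, 0.52, 0.52]
0.1 [0.33, 0.32, 0.0, 0.01, 0.06, 0.08, 0.09, 0.52, 0.52]
0.2 [0.0, -0.08, -0.07, 0.0, 0.0, 0.0, 0.06, 0.02, 0.52]
0.3 [-0.12, -0.08, -0.07, -0.06, 0.0, 0.02, 0.02, 0.02, 0.02]
0.4 [None, -0.08, -0.07, -0.06, 0.01, 0.02, 0.02, 0.02, 0.02]
```

```bash
python3 - <<'E'
from h import *
W=world(load("scene0")).reshape(-1,3);W2=world(load("side0")).reshape(-1,3);W=np.r_[W,W2]
W=W[(abs(W)<1.2).all(1)]
c,s=np.cos(.471),np.sin(.471);e=np.array([c,s]);n=np.array([-s,c]);P=np.array([.5765,.0585])
L=np.c_[(W[:,:2]-P)@e,(W[:,:2]-P)@n,W[:,2]]
for lo,hi in((.12,.17),(.17,.25),(.25,.35),(.35,.45),(.45,.6)):
    print(lo,hi,[(round(x,2),(lambda q: round(float(np.sort(q)[-4]),3) if len(q)>5 else None)(L[(abs(L[:,0]-x)<.04)&(L[:,2]>lo)&(L[:,2]<hi)&(L[:,1]<.1),1])) for x in np.arange(-.4,.3,.08)])
E
```

```text
0.12 0.17 [(np.float64(-0.4), -0.57), (np.float64(-0.32), -0.545), (np.float64(-0.24), -0.173), (np.float64(-0.16), -0.277), (np.float64(-0.08), -0.062), (np.float64(0.0), -0.054), (np.float64(0.08), -0.197), (np.float64(0.16), -0.154), (np.float64(0.24), -0.083)]
0.17 0.25 [(np.float64(-0.4), -0.568), (np.float64(-0.32), -0.544), (np.float64(-0.24), -0.244), (np.float64(-0.16), -0.278), (np.float64(-0.08), -0.256), (np.float64(0.0), -0.253), (np.float64(0.08), -0.198), (np.float64(0.16), -0.165), (np.float64(0.24), -0.082)]
0.25 0.35 [(np.float64(-0.4), -0.553), (np.float64(-0.32), -0.538), (np.float64(-0.24), -0.242), (np.float64(-0.16), -0.221), (np.float64(-0.08), -0.194), (np.float64(0.0), -0.169), (np.float64(0.08), -0.143), (np.float64(0.16), -0.117), (np.float64(0.24), -0.082)]
0.35 0.45 [(np.float64(-0.4), -0.559), (np.float64(-0.32), -0.538), (np.float64(-0.24), -0.243), (np.float64(-0.16), -0.378), (np.float64(-0.08), -0.465), (np.float64(0.0), -0.22), (np.float64(0.08), -0.197), (np.float64(0.16), -0.178), (np.float64(0.24), -0.082)]
0.45 0.6 [(np.float64(-0.4), 0.1), (np.float64(-0.32), 0.08), (np.float64(-0.24), -0.237), (np.float64(-0.16), -0.211), (np.float64(-0.08), -0.185), (np.float64(0.0), -0.159), (np.float64(0.08), -0.133), (np.float64(0.16), -0.107), (np.float64(0.24), -0.081)]
```

>>> play_rows --pt "-0.072 0.083 -0.008 0 0 0" --pt "-0.072 0.083 -0.008 0 0 0" --pt "-0.072 0.083 -0.008 0 0 0" --pt "-0.072 0.083 -0.008 0 0 0" --pt "-0.072 0.083 -0.008 0 0 0" --pt "-0.072 0.083 -0.008 0 0 0" --pt "-0.072 0.083 -0.008 0 0 0" --pt "-0.072 0.083 -0.008 0 0 0" --jaw 1

```text
time: 1.1
tcp_pos: [0.3808, -0.1522, 0.2634]
eef_rot: [0.0, -0.203, 0.979, 0.0]
wrist_force: [0.9, 0.4, 0.6]
opening: -0.0001
finger_force: 0.0
```

>>> play_rows --pt "0 0 0 0 0 -0.029" --pt "0 0 0 0 0 -0.029" --pt "0 0 0 0 0 -0.029" --pt "0 0 0 0 0 -0.029" --pt "0 0 0 0 0 -0.029" --pt "0 0 0 0 0 -0.029" --pt "0 0 0 0 0 -0.029" --pt "0 0 0 0 0 -0.029"

```text
time: 2.1
tcp_pos: [0.3805, -0.1539, 0.2629]
eef_rot: [0.0, 0.806, -0.592, -0.0]
wrist_force: [-0.1, 0.2, 0.1]
opening: -0.0002
finger_force: 0.0
```

```bash
cat >> h.py <<'E'
from scipy.spatial.transform import Rotation as Rn
def go(bot,pos,yaw=None):
    s=bot.get_state();q=s["eef_rot"];R=Rn.from_quat([q[1],q[2],q[3],q[0]]).as_matrix()
    d=R.T@(np.array(pos)-s["tcp_pos"])
    print("t",round(s["time"],2),"tcp",s["tcp_pos"].round(4),"y-yaw",np.arctan2(R[1,1],R[0,1]).round(4),"z",R[:,2].round(3),"q",np.round(s["q"],2),"f",np.round(s["wrist_force"],2),"open",round(s["opening"],4))
    print("shift scaled",(d/.5).round(4))
    if yaw is not None:
        Rt=np.array([[np.sin(yaw),np.cos(yaw),0],[-np.cos(yaw),np.sin(yaw),0],[0,0,-1.]])
        print("turn scaled",((Rn.from_matrix(R.T@Rt)).as_rotvec()/(2*np.pi)).round(4))
E
python3 - <<'E'
from bench import bot
from h import *
go(bot,[.61,.05,.30],.471-np.pi)
E
```

```text
t 2.1 tcp [ 0.3805 -0.1539  0.2629] y-yaw -2.839 z [-0.001  0.    -1.   ] q [ 0.02 -0.02 -0.42 -0.   -1.17  0.29] f [-0.07  0.24  0.06] open -0.0002
shift scaled [-0.2525 -0.5596 -0.0744]Traceback (most recent call last):
  File "<stdin>", line 3, in <module>
  File "h.py", line 18, in go
    print("turn scaled",((Rn.from_matrix(R.T@Rt)).as_rotvec()/(2*np.pi)).round(4))
                          ~~~~~~~~~~~~~~^^^^^^^^
  File "scipy/spatial/transform/_rotation.pyx", line 1143, in scipy.spatial.transform._rotation.Rotation.from_matrix
ValueError: Non-positive determinant (left-handed or null coordinate frame) in rotation matrix 0: [[-9.85860348e-01  1.67568341e-01  4.75795323e-04]
 [ 1.67567971e-01  9.85860252e-01 -7.33466617e-04]
 [ 5.91973481e-04  6.43367597e-04  9.99999618e-01]].
```

>>> play_rows --pt "-0.036 -0.08 -0.012 0 0 0" --pt "-0.036 -0.08 -0.012 0 0 0" --pt "-0.036 -0.08 -0.012 0 0 0" --pt "-0.036 -0.08 -0.012 0 0 0" --pt "-0.036 -0.08 -0.012 0 0 0" --pt "-0.036 -0.08 -0.012 0 0 0" --pt "-0.036 -0.08 -0.002 0 0 0" --pt "0 0 0 0 0 -0.0267"

```text
time: 3.1
tcp_pos: [0.6132, 0.0504, 0.2981]
eef_rot: [0.001, 0.853, -0.523, -0.001]
wrist_force: [-0.3, -0.1, -0.9]
opening: 0.0
finger_force: 0.0
```

```bash
sed -i 's/np.sin(yaw),np.cos(yaw),0\],\[-np.cos(yaw)/-np.sin(yaw),np.cos(yaw),0],[np.cos(yaw)/' h.py
cat >> h.py <<'E'
def shot(bot,cam,name):
    c=bot.calibration(cam);p,d=bot.capture(cam);cv2.imwrite(f"pics/{name}.png",p[:,:,::-1]);np.savez(f"pics/{name}.npz",p=p,d=d,**c)
    return load(name)
def pedal(X,P,yaw):
    c,s=np.cos(yaw),np.sin(yaw);d=np.asarray(X)[...,:2]-P
    return np.stack([d@[c,s],d@[-s,c],np.asarray(X)[...,2]],-1)
E
python3 - <<'E'
from bench import bot
from h import *
go(bot,[.61,.05,.30],.471-np.pi)
z=shot(bot,"wrist","w1")
print(z["R"],z["t"], "cam at",-z["R"].T@z["t"])
E
```

```text
t 3.1 tcp [0.6132 0.0504 0.2981] y-yaw -2.6707 z [-0.003 -0.    -1.   ] q [ 0.34  0.33  0.1  -0.   -1.34  0.13] f [-0.33 -0.13 -0.89] open 0.0
shift scaled [-0.0022  0.0061 -0.0037]
turn scaled [ 0.0004  0.0001 -0.    ]
[[-0.89114268 -0.45371576  0.00259312]
 [-0.43382057  0.85371287  0.28805216]
 [-0.13290759  0.25557062 -0.95761121]] [0.56822011 0.16585755 0.51131495] cam at [ 0.64627525 -0.01446138  0.44039184]
```

View pics/w1.png

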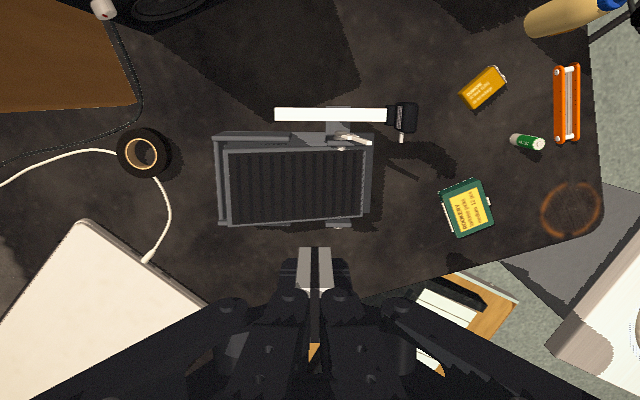

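```bash
python3 - <<'E'
from h import *
z=load("w1");W=world(z);p=z["p"].astype(int)
near=(abs(W[...,0]-.62)<.14)&(abs(W[...,1]-.06)<.14)&(z["d"]>0)
def ray(u,v,h):
    C=-z["R"].T@z["t"];d=z["R"].T@np.array([(u-z["cx"])/z["fx"],(v-z["cy"])/z["fy"],1]);return C+d*(h-C[2])/d[2]
rail=near&(p.min(-1)>200)&(W[...,2]>.105)&(W[...,2]<.122)
R=W[rail];vx,vy,x0,y0=cv2.fitLine(R[:,:2].astype(np.float32),cv2.DIST_HUBER,0,.01,.01).ravel()
if vx<0:vx,vy=-vx,-vy
yaw=np.arctan2(vy,vx);s=(R[:,0]-x0)*vx+(R[:,1]-y0)*vy;print(len(R),"yaw",yaw,"z",np.median(R[:,2]),"ends",np.percentile(s,[.5,99.5]))
e=np.array([vx,vy]);n=np.array([-vy,vx]);end=np.array([x0,y0])+e*np.percentile(s,99.5)
P=end-.065*e+.078*n;print("pivot",P)
L=pedal(W,P,yaw)
def col(x0,x1,y0,y1,z0=.02,z1=.2):
    m=near&(L[...,0]>x0)&(L[...,0]<x1)&(L[...,1]>y0)&(L[...,1]<y1)&(L[...,2]>z0)&(L[...,2]<z1);return L[m]
for (u,v,h) in((219,150,.055),(219,220,.055),(350,136,.135),(370,145,.135),(403,104,.157),(403,140,.135),(214,137,.058)):
    print(u,v,pedal(ray(u,v,h),P,yaw).round(4),"depthpt",L[v,u].round(4))
b=col(.11,.18,-.03,.03,.045,.056);print("endwall x",np.percentile(b[:,0],[1,50,99]),len(b))
b=col(.0,.12,.04,.07,.05,.062);print("sidewall+ y",np.percentile(b[:,1],[1,50,99]),len(b))
b=col(.0,.12,-.07,-.04,.05,.062);print("sidewall- y",np.percentile(b[:,1],[1,50,99]),len(b))
t=col(0,.11,-.03,.03,.045,.12);f=np.polyfit(t[:,0],t[:,2],1);print("tilt",f,"toe z",np.polyval(f,.1))
m=col(-.12,.0,-.1,-.045,.125,.18);print("tall pts",len(m),np.percentile(m,[2,50,98],axis=0).round(4).tolist())
m=col(-.12,.0,-.095,-.066,.15,.18);print("fin top",len(m),np.percentile(m,[2,50,98],axis=0).round(4).tolist())
cv2.imwrite("pics/w1c.png",cv2.resize(z["p"][90:230,205:425,::-1],None,fx=3.5,fy=3.5,interpolation=cv2.INTER_CUBIC))
E
```

```text
1441 yaw 0.462633 z 0.11272792516868864 ends [-0.0499855   0.04987242]
pivot [0.5767233  0.05679357]
219 150 [ 0.1334 -0.0359  0.055 ] depthpt [ 0.1348 -0.0351  0.0497]
219 220 [0.1391 0.0456 0.055 ] depthpt [0.1392 0.0457 0.0547]
350 136 [-0.0013 -0.0611  0.135 ] depthpt [-0.0054 -0.0567  0.0957]
370 145 [-0.0189 -0.0535  0.135 ] depthpt [-0.0196 -0.0529  0.1307]
403 104 [-0.0393 -0.0884  0.157 ] depthpt [-0.0409 -0.0883  0.1505]
403 140 [-0.0472 -0.058   0.135 ] depthpt [-0.0819 -0.0415 -0.0018]
214 137 [ 0.137  -0.0503  0.058 ] depthpt [ 0.1369 -0.0504  0.0583]
endwall x [0.13461698 0.13677153 0.14066302] 330
sidewall+ y [0.04021055 0.04880574 0.05116924] 112
sidewall- y [-0.05764659 -0.04874575 -0.04092919] 554
tilt [0.25680054 0.06103857] toe z 0.08671862258436544
tall pts 770 [[-0.0512, -0.0892, 0.1267], [-0.0429, -0.0771, 0.155], [-0.0166, -0.0548, 0.1579]]
fin top 476 [[-0.0516, -0.0892, 0.1509], [-0.0452, -0.0786, 0.1562], [-0.0402, -0.0669, 0.158]]
```

View pics/w1c.png

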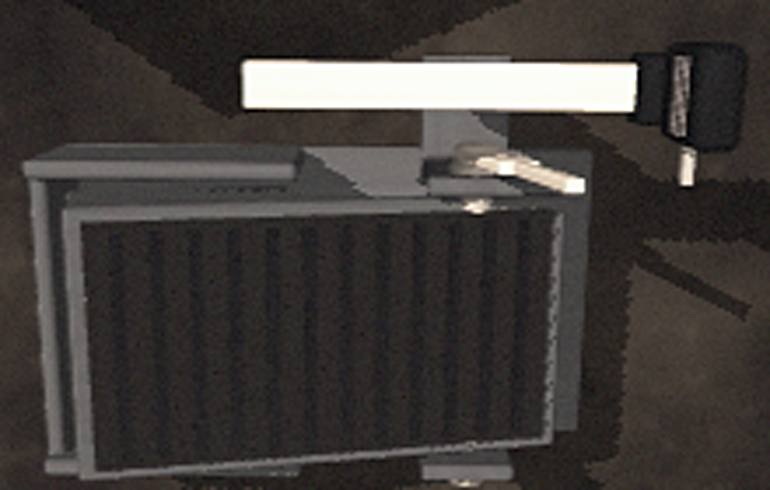

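```bash
python3 - <<'E'
from bench import bot
from h import *
go(bot,[.6693,.1030,.100],.4626-np.pi)
E
```

```text
t 3.15 tcp [0.6124 0.0496 0.2985] y-yaw -2.6671 z [-0.003 -0.001 -1.   ] q [ 0.34  0.33  0.1  -0.   -1.34  0.13] f [-0.39 -0.74  0.22] open 0.0002
shift scaled [-0.0427 -0.1511  0.3967]
turn scaled [0.0004 0.0001 0.0019]
```

>>> play_rows --pt "-0.0107 -0.0378 0.02 0 0 0.0019" --pt "-0.0107 -0.0378 0.04 0 0 0" --pt "-0.0107 -0.0378 0.06 0 0 0" --pt "-0.0107 -0.0378 0.08 0 0 0" --pt "0 0 0.09 0 0 0" --pt "0 0 0.07 0 0 0" --pt "0 0 0.03 0 0 0" --pt "0 0 0.0 0 0 0"

```text
time: 4.15
tcp_pos: [0.6701, 0.1008, 0.1044]
eef_rot: [0.001, 0.847, -0.531, -0.0]
wrist_force: [-0.2, -0.3, 0.7]
opening: 0.0
finger_force: 0.0
```

```bash
python3 - <<'E'
from bench import bot
from h import *
go(bot,[.6693,.1030,.090],.4626-np.pi)
z=shot(bot,"wrist","w2")
E
```

```text
t 4.15 tcp [0.6701 0.1008 0.1044] y-yaw -2.6901 z [-0.002 -0.001 -1.   ] q [ 0.39  0.58 -0.01  0.   -0.99  0.06] f [-0.17 -0.25  0.7 ] open 0.0
shift scaled [-0.0048 -0.0005  0.0287]
turn scaled [ 0.0003 -0.     -0.0018]
```

View pics/w2.png

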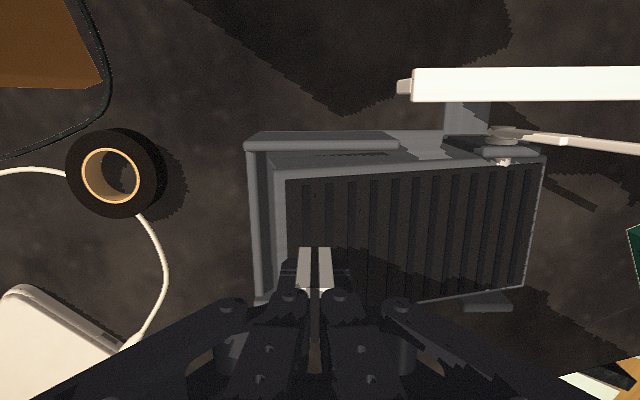

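>>> play_rows --pt "-0.005 0 0.01 0 0 -0.002" --pt "0 0 0.01 0 0 0" --pt "0 0 0.006 0 0 0" --pt "0 0 0.006 0 0 0" --pt "0 0 0.006 0 0 0" --pt "0 0 0.006 0 0 0" --pt "0 0 0.006 0 0 0" --pt "0 0 0.0 0 0 0"

```text
time: 5.2
tcp_pos: [0.6692, 0.1031, 0.0801]
eef_rot: [0.0, 0.851, -0.525, -0.0]
wrist_force: [0.4, 0.3, 1.6]
opening: 0.0003
finger_force: 0.6
```

>>> play_rows --pt "0 0 0.005 0 0 0" --pt "0 0 0.005 0 0 0" --pt "0 0 0.0 0 0 0"

```text
time: 5.58
tcp_pos: [0.6689, 0.103, 0.0749]
eef_rot: [0.0, 0.851, -0.525, -0.0]
wrist_force: [-0.2, 0.4, 2.4]
opening: 0.0
finger_force: 0.6
```

>>> play_rows --pt "0 0 0.003 0 0 0" --pt "0 0 0.003 0 0 0" --pt "0 0 0.002 0 0 0" --pt "0 0 0.0 0 0 0"

```text
time: 6.08
tcp_pos: [0.6692, 0.1031, 0.0712]
eef_rot: [0.0, 0.851, -0.525, -0.0]
wrist_force: [1.4, 0.8, 2.4]
opening: -0.0
finger_force: 0.9
```

>>> play_rows --pt "0 0 0.002 0 0 0" --pt "0 0 0.002 0 0 0" --pt "0 0 0.002 0 0 0" --pt "0 0 0.0 0 0 0"

```text
time: 6.58
tcp_pos: [0.6691, 0.1031, 0.0682]
eef_rot: [0.0, 0.851, -0.525, -0.0]
wrist_force: [2.3, 0.1, 3.0]
opening: 0.0002
finger_force: 0.9
```

>>> play_rows --pt "0 0 0.002 0 0 0" --pt "0 0 0.002 0 0 0" --pt "0 0 0.002 0 0 0" --pt "0 0 0.0 0 0 0"

```text
time: 7.08
tcp_pos: [0.6691, 0.1031, 0.0651]
eef_rot: [0.0, 0.851, -0.525, -0.0]
wrist_force: [1.6, 0.6, 1.0]
opening: -0.0001
finger_force: 0.9
```

>>> play_rows --pt "0 0 0.002 0 0 0" --pt "0 0 0.002 0 0 0" --pt "0 0 0.002 0 0 0" --pt "0 0 0.0 0 0 0"

```text
time: 7.58
tcp_pos: [0.6691, 0.1031, 0.0622]
eef_rot: [0.0, 0.851, -0.525, -0.0]
wrist_force: [1.0, 1.6, 2.1]
opening: 0.0001
finger_force: 0.9
```

>>> play_rows --pt "0 0 0.002 0 0 0" --pt "0 0 0.002 0 0 0" --pt "0 0 0.002 0 0 0" --pt "0 0 0.0 0 0 0"

```text
time: 8.07
tcp_pos: [0.6692, 0.1031, 0.0591]
eef_rot: [0.0, 0.851, -0.525, -0.0]
wrist_force: [1.0, 0.8, 2.0]
opening: 0.0001
finger_force: 0.9
```

>>> play_rows --pt "0 0 0.002 0 0 0" --pt "0 0 0.002 0 0 0" --pt "0 0 0.002 0 0 0" --pt "0 0 0.0 0 0 0"

```text
time: 8.57
tcp_pos: [0.6692, 0.1031, 0.0564]
eef_rot: [-0.0, 0.851, -0.525, 0.0]
wrist_force: [1.4, -0.3, 2.9]
opening: -0.0001
finger_force: 1.6
```

>>> play_rows --pt "0 0 0.002 0 0 0" --pt "0 0 0.002 0 0 0" --pt "0 0 0.0 0 0 0"

```text
time: 8.95
tcp_pos: [0.6693, 0.1031, 0.0551]
eef_rot: [-0.0, 0.851, -0.525, 0.0]
wrist_force: [0.7, 0.7, 6.5]
opening: -0.0003
finger_force: 3.1
```

>>> play_rows --pt "0 0 0.002 0 0 0" --pt "0 0 0.002 0 0 0" --pt "0 0 0.0 0 0 0"

```text
time: 9.32
tcp_pos: [0.6693, 0.1032, 0.0539]
eef_rot: [-0.0, 0.851, -0.525, 0.0]
wrist_force: [-2.6, 1.2, 9.6]
opening: 0.0001
finger_force: 4.6
```

```bash
python3 - <<'E'
from bench import bot
for i in range(3):
    bot.capture("wrist"); s=bot.get_state(); print(s["wrist_force"],s["finger_force"],s["tcp_pos"])
E
```

```text
[-2.09892049  0.27310706 10.11104977] 4.581665679579601 [0.66934001 0.10313529 0.05395673]
[-1.8557583   0.36406495 10.21888432] 4.579713656567037 [0.66934463 0.10316194 0.05393667]
[-1.5160219   0.4266522   9.23957263] 4.577447043266147 [0.66932944 0.1031357  0.05393239]
```

>>> play_rows --pt "0 0 0.0015 0 0 0" --pt "0 0 0.0015 0 0 0" --pt "0 0 0.0 0 0 0" --pt "0 0 0.0 0 0 0"

```text
time: 9.98
tcp_pos: [0.6694, 0.1031, 0.0532]
eef_rot: [-0.0, 0.851, -0.525, 0.0]
wrist_force: [-3.1, 1.5, 12.6]
opening: -0.0
finger_force: 5.9
```

```bash
python3 - <<'E'
from bench import bot
for i in range(3):
    bot.capture("wrist"); s=bot.get_state(); print(s["wrist_force"],s["finger_force"],s["tcp_pos"])
E
```

```text
[-2.88848174  1.21486298 11.11103659] 5.925804194994271 [0.66936325 0.10314372 0.05318156]
[-2.08180906  0.41374569 12.14588176] 5.924864248372614 [0.66936451 0.10312678 0.05316312]
[-3.21019349  0.61106512 11.65921465] 5.925551508553326 [0.66938872 0.1031391  0.05320744]
```

>>> play_rows --pt "0 0 -0.004 0 0 0" --pt "0 0 -0.006 0 0 0" --pt "0 0 -0.01 0 0 0" --pt "0 0 -0.05 0 0 0" --pt "0 0 -0.1 0 0 0" --pt "0 0 -0.1 0 0 0" --pt "0 0 -0.08 0 0 0" --pt "0 0 0 0 0 0"

```text
time: 11.12
tcp_pos: [0.6705, 0.1033, 0.2298]
eef_rot: [-0.002, 0.851, -0.525, 0.002]
wrist_force: [-0.3, -1.0, -0.9]
opening: -0.0001
finger_force: 0.0
```

```bash
python3 - <<'E'
from bench import bot
from h import *
P=np.array([.5767,.0568]);e=np.array([.8949,.4463]);n=np.array([-.4463,.8949])
go(bot,np.r_[P-.03*e-.01*n,.25],.4626-np.pi)
E
```

```text
t 11.12 tcp [0.6705 0.1033 0.2298] y-yaw -2.6764 z [ 0.006  0.002 -1.   ] q [ 0.39  0.47  0.15  0.   -1.24  0.07] f [-0.28 -0.98 -0.9 ] open -0.0001
shift scaled [ 0.0189  0.2691 -0.0421]
turn scaled [-0.001  -0.0002  0.0004]
```

>>> play_rows --pt "0.003 0.05 -0.008 0 0 0" --pt "0.003 0.06 -0.008 0 0 0" --pt "0.003 0.06 -0.008 0 0 0" --pt "0.005 0.06 -0.009 0 0 0" --pt "0.005 0.039 -0.009 0 0 0" --pt "0 0 0 0 0 0" --jaw -1

```text
time: 11.88
tcp_pos: [0.5524, 0.0337, 0.2469]
eef_rot: [0.0, 0.851, -0.525, -0.0]
wrist_force: [0.4, 1.1, -0.5]
opening: 0.0853
finger_force: 0.0
```

```bash
python3 - <<'E'
from bench import bot
from h import *
go(bot,[.57,-.033,.22],.4626-np.pi)
z=shot(bot,"wrist","w3");C=-z["R"].T@z["t"];P=np.array([.5767,.0568]);print("cam pedal",pedal(C,P,.4626))
cv2.imwrite("pics/w3c.png",cv2.resize(z["p"][60:260,160:480,::-1],None,fx=2.5,fy=2.5,interpolation=cv2.INTER_CUBIC))
E
```

```text
t 11.88 tcp [0.5524 0.0337 0.2469] y-yaw -2.6772 z [-0.  0. -1.] q [ 0.35  0.25 -0.14 -0.   -1.17  0.11] f [ 0.38  1.11 -0.45] open 0.0853
shift scaled [0.1349 0.0283 0.0539]
turn scaled [0.     0.     0.0003]
cam pedal [-0.03221827 -0.08257963  0.38924017]
```

View pics/w3c.png

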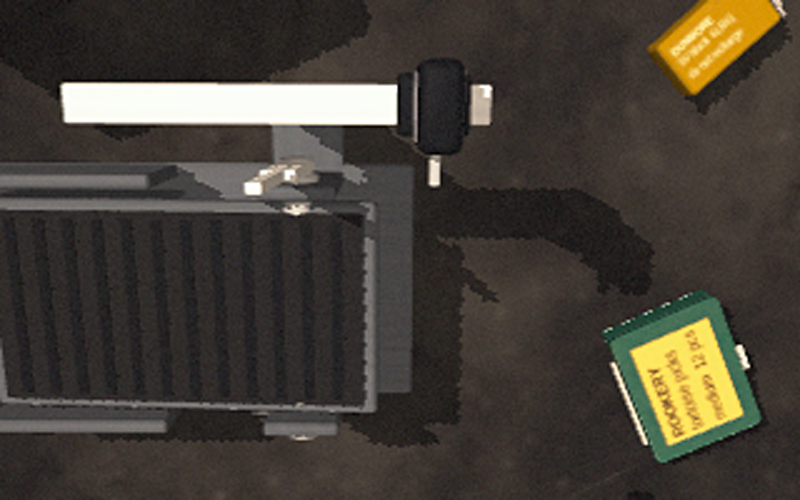

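```bash
python3 - <<'E'
from h import *
z=load("w3");P=np.array([.5767,.0568]);L=pedal(world(z),P,.4626)
def ray(u,v,h):
    C=-z["R"].T@z["t"];d=z["R"].T@np.array([(u-z["cx"])/z["fx"],(v-z["cy"])/z["fy"],1]);return pedal(C+d*(h-C[2])/d[2],P,.4626)
near=(z["d"]>0)
def b(name,x0,x1,y0,y1,z0,z1):
    m=near&(L[...,0]>x0)&(L[...,0]<x1)&(L[...,1]>y0)&(L[...,1]<y1)&(L[...,2]>z0)&(L[...,2]<z1);q=L[m];print(name,len(q),np.percentile(q,[3,50,97],axis=0).round(4).tolist())
b("fin",-.07,-.02,-.09,-.067,.148,.17)
b("blade",-.07,-.02,-.064,-.045,.12,.17)
b("ptr",-.02,.03,-.061,-.045,.12,.17)
b("ptr top",-.02,.03,-.061,-.045,.130,.17)
b("rail",-.02,.07,-.085,-.07,.11,.116)
b("rail end",.05,.08,-.085,-.07,.11,.116)
print("tip ray",ray(260.8,134.8,.1345),"blade ray",ray(333.6,128,.1345),ray(333.6,128,.14))
g=cv2.cvtColor(z["p"],cv2.COLOR_RGB2GRAY)
for v in(126,128,130,132):print(v,g[v,326:342])
for v in(132,134,136):print(v,g[v,252:275])
b("treadle",0,.11,-.03,.03,.03,.1)
m=near&(abs(L[...,0]-.05)<.05)&(abs(L[...,1])<.03);f=np.polyfit(L[m][:,0],L[m][:,2],1);print("tilt",f, "ptr x=",.08*np.sin(-np.arctan(f[0])))
E
```

```text
fin 714 [[-0.0518, -0.0887, 0.1497], [-0.0459, -0.0783, 0.1563], [-0.04, -0.0677, 0.1578]]
blade 48 [[-0.0472, -0.0634, 0.1312], [-0.0461, -0.0596, 0.1328], [-0.045, -0.0557, 0.1344]]
ptr 61 [[0.0026, -0.0569, 0.1211], [0.0047, -0.0557, 0.1335], [0.008, -0.0536, 0.1353]]
ptr top 42 [[0.0032, -0.0569, 0.1315], [0.0055, -0.0554, 0.1341], [0.008, -0.0536, 0.1353]]
rail 1893 [[-0.0176, -0.0839, 0.1112], [0.0231, -0.0781, 0.1127], [0.0629, -0.0722, 0.114]]
rail end 347 [[0.0504, -0.0838, 0.1112], [0.0578, -0.078, 0.1127], [0.0651, -0.0722, 0.114]]
tip ray [ 0.0059677  -0.05518561  0.1345    ] blade ray [-0.0460687  -0.06006924  0.1345    ] [-0.04576966 -0.06055526  0.14      ]
126 [ 35  41  40  36  32  94 209 230 226 206  50  54  51  58  60  56]
128 [ 40  43  34  40  35  97 214 229 228 200  31  57  61  59  59  51]
130 [ 35  39  44  38  34 105 224 230 226 197  24  31  37  34  40  52]
132 [ 30  38  35  35  29 113 230 229 226 200  27  31  35  27  37  55]
132 [118 116 116 116 116 112 114 148 176 173 169 169 159 121 122 124 123 125
 126 126 126 134 139]
134 [112 116 108 114 105 153 249 255 254 254 254 254 207 119 126 126 127 125
 105  86  82  87  83]
136 [111 114 112 113 112 147 248 255 254 254 255 254 211 114 126 123 123 121
 124 123 123 122 120]
treadle 6706 [[0.0032, -0.0282, 0.0539], [0.0543, -0.0011, 0.0578], [0.107, 0.0281, 0.0614]]
tilt [-2.94918837  0.32192147] ptr x= 0.07576312111882387
```

```bash
python3 - <<'E'
from bench import bot
from h import *
P=np.array([.5767,.0568]);e=np.array([.8949,.4463]);n=np.array([-.4463,.8949])
go(bot,np.r_[P-.0459*e-.078*n,.129],.4626-np.pi)
E
```

```text
t 11.93 tcp [0.5532 0.0341 0.2467] y-yaw -2.6769 z [ 0.  0. -1.] q [ 0.35  0.25 -0.14 -0.   -1.17  0.11] f [0.38 0.3  0.31] open 0.0852
shift scaled [0.1364 0.0298 0.2355]
turn scaled [-0.      0.      0.0003]
```

>>> play_rows --pt "0.034 0.0075 0 0 0 0" --pt "0.04 0.009 0 0 0 0" --pt "0.04 0.009 0 0 0 0" --pt "0.0224 0.0043 0.02 0 0 0" --pt "0 0 0.05 0 0 0" --pt "0 0 0.04 0 0 0" --pt "0 0 0 0 0 0" --jaw 0.06

```text
time: 12.8
tcp_pos: [0.5695, -0.0337, 0.1891]
eef_rot: [0.002, 0.851, -0.525, -0.002]
wrist_force: [-0.1, 0.2, 0.4]
opening: 0.0399
finger_force: 0.0
```

```bash
python3 - <<'E'
from bench import bot
from h import *
P=np.array([.5767,.0568]);e=np.array([.8949,.4463]);n=np.array([-.4463,.8949])
go(bot,np.r_[P-.0459*e-.078*n,.129],.4626-np.pi)
s=bot.get_state();print(pedal(s["tcp_pos"],P,.4626))
z=shot(bot,"wrist","w4")
E
```

```text
t 12.8 tcp [ 0.5695 -0.0337  0.1891] y-yaw -2.6769 z [-0.005 -0.001 -1.   ] q [ 0.22  0.33 -0.19 -0.   -1.06  0.24] f [-0.05  0.21  0.43] open 0.0399
shift scaled [ 0.0008 -0.0025  0.1203]
turn scaled [0.0008 0.0003 0.0003]
[-0.04686069 -0.07772851  0.18914168]
```

View pics/w4.png

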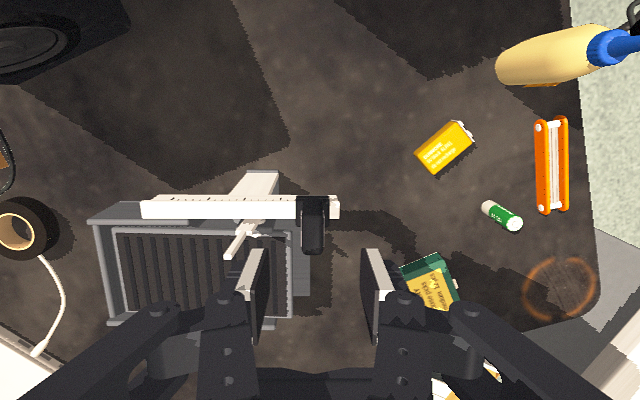

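>>> play_rows --pt "0.001 -0.002 0.02 0 0 0" --pt "0 0 0.035 0 0 0" --pt "0 0 0.035 0 0 0" --pt "0 0 0.02 0 0 0" --pt "0 0 0.01 0 0 0" --pt "0 0 0 0 0 0" --pt "0 0 0 0 0 0"

```text
time: 13.72
tcp_pos: [0.5721, -0.0333, 0.1325]
eef_rot: [-0.0, 0.851, -0.525, 0.001]
wrist_force: [-0.3, -1.0, -0.1]
opening: 0.0403
finger_force: 0.0
```

>>> play_rows --pt "0 0 0 0 0 0" --pt "0 0 0 0 0 0" --pt "0 0 0 0 0 0" --pt "0 0 0 0 0 0" --jaw 1

```text
time: 14.22
tcp_pos: [0.5717, -0.0334, 0.1324]
eef_rot: [-0.0, 0.851, -0.525, 0.0]
wrist_force: [-1.5, 0.9, 4.0]
opening: 0.011
finger_force: 59.4
```

```bash
python3 - <<'E'
from bench import bot
from h import *
P=np.array([.5767,.0568]);e=np.array([.8949,.4463]);n=np.array([-.4463,.8949])
go(bot,np.r_[P+.006*e-.078*n,.129],.4626-np.pi)
s=bot.get_state();print(pedal(s["tcp_pos"],P,.4626),s["finger_force"])
z=shot(bot,"wrist","w5")
E
```

```text
t 14.22 tcp [ 0.5717 -0.0334  0.1324] y-yaw -2.6765 z [ 0. -0. -1.] q [ 0.22  0.39 -0.26  0.   -0.92  0.24] f [-1.45  0.94  4.05] open 0.011
shift scaled [-0.0007 -0.1014  0.0068]
turn scaled [-0.     -0.      0.0004]
[-0.04472022 -0.07849479  0.13237632] 59.362916350364685
```

>>> play_rows --pt "0 -0.01 0 0 0 0" --pt "0 -0.018 0 0 0 0" --pt "0 -0.018 0 0 0 0" --pt "0 -0.018 0 0 0 0" --pt "0 -0.018 0 0 0 0" --pt "0 -0.012 0 0 0 0" --pt "0 -0.006 0 0 0 0" --pt "0 0 0 0 0 0"

```text
time: 15.28
tcp_pos: [0.6169, -0.011, 0.1324]
eef_rot: [-0.0, 0.851, -0.525, 0.0]
wrist_force: [-1.6, -1.2, 4.6]
opening: 0.0112
finger_force: 59.6
```

```bash
cat > m.py <<'E'
from bench import bot
from h import *
import sys
P=np.array([.5767,.0568])
s=bot.get_state();print(pedal(s["tcp_pos"],P,.4626),s["wrist_force"])
z=shot(bot,"wrist",sys.argv[1]);L=pedal(world(z),P,.4626)
b=(z["d"]>0)&(z["p"].min(-1)>110)&(abs(L[...,0]-.005)<.04)&(L[...,1]>-.0655)&(L[...,1]<-.045)&(L[...,2]>.122)&(L[...,2]<.15)
n,lab,st,ce=cv2.connectedComponentsWithStats(b.astype(np.uint8))
for i in range(1,n):
    if st[i,4]>8: q=L[lab==i];print(st[i],np.percentile(q,[3,50,97],axis=0).round(4).tolist())
u,v=proj(z,np.r_[P+.005*np.array([.8949,.4463])-.058*np.array([-.4463,.8949]),.135])[0];u,v=int(u),int(v);print(u,v)
u0=max(0,min(540,u-50));v0=max(0,v-45);cv2.imwrite(f"pics/{sys.argv[1]}c.png",cv2.resize(z["p"][v0:v0+75,u0:u0+100,::-1],None,fx=7,fy=7,interpolation=cv2.INTER_CUBIC));print(u0,v0)
E
python3 m.py w6
```

```text
[ 0.00568245 -0.07857486  0.13240404] [-1.61311658 -1.15862634  4.57677866]
314 308
264 263
```

View pics/w6c.png

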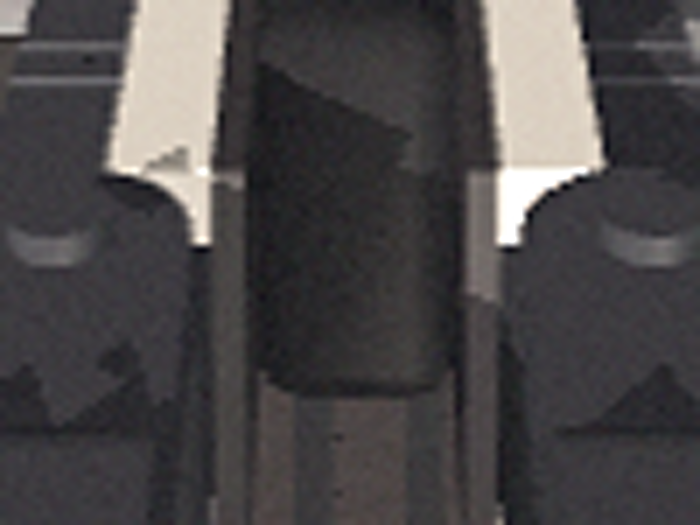

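>>> play_rows --pt "0 0 0 0 0 0" --pt "0 0 0 0 0 0" --pt "0 0 0 0 0 0" --pt "0 0 -0.02 0 0 0" --pt "0 0 -0.05 0 0 0" --pt "0 0 -0.1 0 0 0" --pt "-0.07 0 -0.05 0 0 0" --pt "-0.07 0 0 0 0 0" --jaw 0.3

```text
time: 16.32
tcp_pos: [0.5861, 0.0524, 0.2456]
eef_rot: [-0.003, 0.851, -0.525, 0.002]
wrist_force: [0.6, 1.4, -0.7]
opening: 0.03
finger_force: 0.0
```

>>> play_rows --pt "0 0 0 0 0 0" --pt "0 0 0 0 0 0"

```text
time: 16.58
tcp_pos: [0.5851, 0.0515, 0.2422]
eef_rot: [-0.0, 0.851, -0.525, 0.0]
wrist_force: [-0.2, 0.1, -0.7]
opening: 0.0298
finger_force: 0.0
```

```bash
python3 m.py w7
```

```text
[ 0.00514585 -0.00846656  0.24221054] [-0.20449635  0.1223354  -0.73758585]
[310 120   7  17  91] [[0.0038, -0.0638, 0.1313], [0.0059, -0.0576, 0.1333], [0.008, -0.0535, 0.1355]]
314 129
264 84
```

View pics/w7c.png

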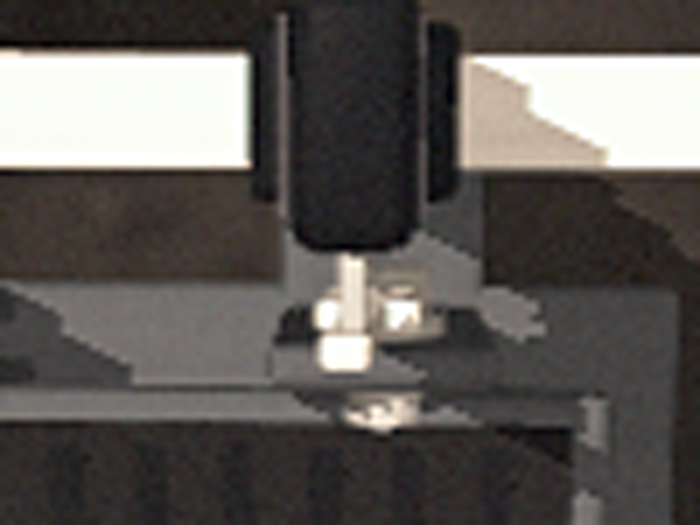

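```bash
python3 - <<'E'
from h import *
z=load("w7");P=np.array([.5767,.0568])
def ray(u,v,h):
    C=-z["R"].T@z["t"];d=z["R"].T@np.array([(u-z["cx"])/z["fx"],(v-z["cy"])/z["fy"],1]);return pedal(C+d*(h-C[2])/d[2],P,.4626).round(5)
g=cv2.cvtColor(z["p"],cv2.COLOR_RGB2GRAY).astype(float)
for v in range(119,138):
    print(v,g[v,306:326].astype(int),L if 0 else "")
def edges(v,a,b,t):
    r=g[v,a:b];o=[]
    for i in range(len(r)-1):
        if (r[i]-t)*(r[i+1]-t)<0:o.append(round(a+i+(t-r[i])/(r[i+1]-r[i]),2))
    return o
for v in range(120,128):print("blade",v,edges(v,306,326,150),[ray(u,v,.133)[0] for u in edges(v,306,326,150)])
for v in range(132,137):print("tip",v,edges(v,304,326,170),[ray(u,v,.1345)[0] for u in edges(v,304,326,170)])
E
```

```text
119 [114  85  31  24  11  17  11  13  10  10  19  17  12  33  71  75 119 112
 111 112] 
120 [118 118 114  93  93  94 133 178 104 106  98  93  91  97 122 115 113 111
 112 107] 
121 [116 119 110 115 115 120 172 240 238 228 110  99 100 102  99 104 103 102
 105 114] 
122 [113 114 112 112 114 115 166 234 232 225 135 104 105 114 111 109 112 108
 114 107] 
123 [115 117 111 110 112 113 164 232 229 223 134 117 129 138 136 132 130 128
 125 113] 
124 [116 114 112 108 109 111 161 229 228 221 119 116 119 116 117 115 119 121
 122 116] 
125 [117 115 112 109 125 166 190 228 226 220 158 173 114 131 186 188 172 118
 122 120] 
126 [115 112 113 118 153 165 173 227 228 218 156 182 177 158 158 149 105 118
 120 121] 
127 [ 88  89  97 197 255 255 224 225 227 219 149 171 168 233 255 255 255 221
 120  95] 
128 [ 61  35  92 228 255 255 229 225 228 221 152 169 130 209 255 255 255 236
 102  89] 
129 [ 40  36  94 227 255 254 208 224 227 222 152 139 128 212 255 254 193 237
 118 109] 
130 [ 42  40  75 199 255 228 184 226 227 219 130 121 122 198 255 178 178 178
 124 125] 
131 [ 41  43  38  70 158 184 174 190 191 184
[... 1243 characters left out ...]
, np.float64(320.89)] [np.float64(0.00804), np.float64(0.00034)]
blade 127 [np.float64(308.53), np.float64(315.99), np.float64(316.05), np.float64(323.7)] [np.float64(0.00901), np.float64(0.00377), np.float64(0.00373), np.float64(-0.00164)]
tip 132 [np.float64(309.42), np.float64(316.57)] [np.float64(0.00837), np.float64(0.00336)]
tip 133 [np.float64(309.13), np.float64(316.46)] [np.float64(0.00858), np.float64(0.00343)]
tip 134 [np.float64(309.01), np.float64(316.43)] [np.float64(0.00866), np.float64(0.00345)]
tip 135 [np.float64(308.93), np.float64(316.46)] [np.float64(0.00872), np.float64(0.00343)]
tip 136 [np.float64(309.57), np.float64(315.91)] [np.float64(0.00827), np.float64(0.00381)]
```

```bash
python3 -c "
from bench import bot
print(bot.hand_in())"
```

```text
the job is handed in; nothing more can be done
None
```

I pressed the treadle to its stop pad at about 12 N (highest reading 12.6 N) and left it there. I then slid the marker until its index blade lined up with the pointer tip to about 0.6 mm by camera, and handed the job in about 17 s into the 58 s limit without going near the bystander objects; no verdict came back.

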